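Hang the stubby mallet in its ring holder

ROBOT

A 6-joint arm with a two-finger parallel gripper is mounted at the origin on the work surface. World frame = base frame: x ahead of the robot, y to its left, z up, the work surface at z = 0. Lengths are in m, angles in rad, forces in N, time in s.
With the tool pointing down it reaches from about 0.35 to 0.975 m from the base axis. Payload 4.9 kg.
Tool frame: the origin (TCP) lies at the very end of the fingers, on their centre line; the grasp point (between the pads) lies 19 mm behind it; z points along the fingers, y is the line along which they close (so a half turn about z gives the same grasp; the last joint's range is limited). The gripper opens to 85 mm and grips with 20 to 120 N. Pads are 22 mm wide; open, the fingers measure 114 mm over their backs; the gripper's body (76 mm by 85 mm) begins 54 mm behind the grasp point. The pads swing forward as they close: fully open they stand 13 mm farther back than shut.
Start: joints at [1.193, 0.053, 1.613, -0, 1.476, -0.119], TCP at [0.16, 0.604, 0.231] pointing down, gripper open.
Joint ranges: [-3.01, 3.01], [-1.01, 2.22], [0.06, 2.58], [-1.02, 4.17], [0.09, 2.62], [-3.14, 3.14]. Speed limits (rad/s): [2.57, 2.57, 3.14, 3.14, 3.14, 3.14].

INTERFACE

Orientations are given as a rotation vector (axis times angle).
In Python, from station import get_obs, get_image, finish_job gives the robot as it stands. The module is installed in compiled form; this text tells all that it offers.
- The arm moves only by the tool carry_out, never from a script. Its argument "rows" is a list of rows, each a list of 7 numbers: the turn, a rotation vector about the tool's x, y, z as a fraction of full scale, then the shift along the tool's x, y, z as a fraction of full scale, then the closure, from -1 (fully open) to 1 (shut). A call has 1 to 5 rows; each row is the pose to reach, as a shift and turn from the pose commanded when the call began, along the tool's axes at that moment, turning the shorter way round; what a row does not reach only later rows make up. Full scale, the value 1, is 300 mm for a shift and pi rad for a turn. A row lasts 1/10 s, in which the tool goes at most 50 mm and 8.59 degrees, less where a joint would pass 70% of its speed; a pose out of reach is approached as far as the arm can. A call with a number of a shift or a turn outside -1 to 1 is refused whole. A call with a gripper value outside its range is refused whole. The fingers move at their own pace and stop on an object; "force" is the grip in N (left out, the last holds). Time passes only in rows, so rows that repeat a pose let the fingers close. It gives the time, the measured TCP pose, the force, the opening and the grip force at its end, in the units of the state.
- get_obs(): the state, without advancing time (a new reading comes with each control period).
- get_image(name): name is "scene" or "top" or "wrist"; returns a dict with "img" (480x640x3 uint8, blue, green, red), "mtx" (3x3 intrinsics, pixels), "D" ([k1, k2, p1, p2, k3] as OpenCV has them; the pictures are not rectified), "R" (3x3) and "t" (3): a world point X has camera coordinates R X + t. Camera axes: x right, y down, z forward; pixel columns grow to the right and rows downward; lengths in m; the calibration is good to about 2 mm. A picture is of the moment at which its call begins. There is no depth.
- finish_job(): hands the job in; it is judged then, once.
The state is a dict: "t": time; "q": joint angles; "dq": joint speeds; "effort": joint torques, N m; "tool_pos": TCP position; "tool_rot": TCP orientation; "contact_force": force on the tool from outside, world axes, zero at the start; "wrist_torque": the same for the moment, N m; "opening": finger opening in m; "grip_force": force on a finger pad.
Only numpy, scipy, OpenCV 4.12 (cv2) and the standard library are available. Lean on these libraries where they do the work, as an engineer would, in place of code of your own. Each camera call takes 0.05 s, during which the arm holds its last target. There are 200 camera calls.

TASK

The stubby mallet has been left standing in the bore of the flanged hub. Lift it out and hang it back in the yellow ring holder: pass its handle down through the ring, feeling for the opening because the ring sits a little off its mark, and press it gently down past the two sprung balls until the head's flange rests home on the ring, then let go. Never force it: keep the push between mallet and holder well under 25 newtons; and leave the hub, screwdriver, bearing and dial gauge where they are.

Things in the scene. Friction and masses are not known exactly. Their poses are not given: they have to be found in the camera images.
- mallet_head (a point): Centre of the mallet's steel head block: 36 mm along the mallet's x, 32 mm along its y, 44 mm tall (z up the tool). A red and a black face, 34 mm across, stick out along +x and -x, 90 mm end to end. Grasp the block from above, fingers closing along y, at or a little above its centre so that the tips stay above the flange. Weighs about 0.36 kg; starts upright.
- mallet_seat (a point): Underside of the round dark seat flange (34 mm across, 8 mm thick) below the head block, 30 mm below mallet_head on the axis; it rests on the ring's top when home. Below it the round handle is 115 mm long: an 18 mm waist for the first 21 mm, widening to 24 mm by 26 mm below the flange, then 24 mm down to the tip.
- mallet_tip (a point): Free end of the green handle, 115 mm below mallet_seat on the tool's axis. Flat, 23 mm across, with a 2 mm tapered edge up to 24 mm.
- hub: Loose steel hub, 1.8 kg: flange 112 mm across and 18 mm thick, sleeve 60 mm across and 72 mm tall, bore 36 mm right through. Origin at the centre of its underside, on the bench. The mallet's handle stands in the bore with its tip on the bench.
- holder: Ring holder bolted to the bench; it does not move. Origin on the bench, straight below the ring's nominal place; z up; +x points from the ring to its upright post (20 mm across, 169 mm tall, axis 95 mm from the origin). A blue foot below the post carries it.
- ring_mark (a point): Nominal centre of the yellow ring's top, 140 mm above the bench. Ring 48 mm across, 26 mm tall, plain hole 26.6 mm, open below. It is clamped out of true: its centre is up to 11 mm off this mark along each of the holder's x and y, either way, its top up to 3 mm higher or lower; find it by feel (or by eye). A rubber mount lets it give straight down by about 1 mm per 8 N, and spring back.
- ball_mark (a point): Nominal point 17 mm below ring_mark (off true like the ring). There two sprung balls stand out of the hole's wall on the holder's +y and -y sides, 20 mm apart. They drag on the 24 mm handle all the way down with about 5 to 12 N and hold the mallet up if let go early. They snap into the waist with the flange about 5 to 10 mm above the ring; then it goes down freely until the flange meets the ring.
- screwdriver_grip (a point): Green-handled screwdriver, about 190 mm long, lying loose on the bench along its x. A bystander.
- bearing: Loose steel bearing ring 52 mm across, 15 mm tall, flat on the bench. Origin at the centre of its underside. A bystander.
- gauge: Loose dial gauge lying on the bench, dial 56 mm across, 17 mm tall, with a 70 mm stem along +x. Origin under the dial's centre. A bystander.
There are look-alikes about, which are no part of the job. Of the things that look like the part that bears mallet_head, take the one that is farthest to the robot's left at the start.

How it is judged:
On the way, in this order (a step that is already met when the one before it is completed fails the run):
1. the mallet is lifted clear of the hub (height (world z) of mallet_tip above 0.085 m and angle between mallet_tip's own z axis and vertical below 0.35 rad), for 0.1 s.
2. the handle is at least 25 mm down through the ring (z of mallet_tip in the frame of ring_mark below -0.025 m and horizontal distance between mallet_tip and ring_mark below 0.02 m and z of mallet_seat in the frame of ring_mark above 0.02 m), for 0.05 s.
At the end, for the whole second after the job is handed in: The mallet hangs at rest in the ring, upright within 0.1 rad, its flange home on the ring (flange underside between 6 mm below and 5 mm above ring_mark, within 19 mm of it sideways), released; the hub still stands within 30 mm of where it was (z of mallet_seat in the frame of ring_mark between -0.006 and 0.005 m and horizontal distance between mallet_seat and ring_mark below 0.019 m and angle between mallet_seat's own z axis and vertical below 0.1 rad and linear speed of mallet below 0.02 m/s and distance of hub from where it was at the start of the episode below 0.03 m and angle between hub's own z axis and vertical below 0.05 rad); the robot touches nothing.
It fails at once if mallet and holder pressed on each other with more than 25 N (contact force between mallet and holder above 25 N).
It fails at once if the hub is shifted by more than 30 mm (distance of hub from where it was at the start of the episode above 0.03 m).
It fails at once if the screwdriver is disturbed (distance of screwdriver_grip from where it was at the start of the episode above 0.02 m).
It fails at once if the bearing is disturbed (distance of bearing from where it was at the start of the episode above 0.02 m).
It fails at once if the dial gauge is disturbed (distance of gauge from where it was at the start of the episode above 0.02 m).
It also fails if it takes over 64 s, if anything falls off the work surface, if the arm or the gripper's body presses on something with over 40 N, if the wrist force passes 120 N, or if a joint passes its speed limit or range.

## Working session

There is one attempt and no reset: what is moved stays moved. The work goes in short steps, Python scripts to look and compute and a tool call to move; the robot and the scene stay as the last step left them, time stands still between calls to the robot, and variables do not carry over. Pictures are saved under pics/ and viewed, at most 10 in all, crops included, and the job is handed in when it is done.

Besides the shell and the picture viewer there is one more tool, called after "Request:" as name(argument=value, ...), one argument or row to a line, values as JSON. carry_out: Moves the arm, as the interface text tells. Shift numbers are shares of 300 mm and turn numbers shares of pi rad, none past 1 either way. Its arguments: {"type":"object","properties":{"rows":{"type":"array"},"force":{"type":"number"}},"required":["rows"]}

```bash
mkdir -p pics; cat > h.py <<'E'
import numpy as np, cv2
from station import get_obs,get_image,finish_job
from scipy.spatial.transform import Rotation as Ro
def ray(c,uv):
    p=cv2.undistortPoints(np.array([[uv]],float),c["mtx"],c["D"])[0,0]
    R=np.array(c["R"]);t=np.array(c["t"]).ravel()
    return -R.T@t, R.T@np.array([p[0],p[1],1.])
def onz(c,uv,z):
    o,d=ray(c,uv); return o+d*(z-o[2])/d[2]
def proj(c,X):
    return cv2.projectPoints(np.array(X,float).reshape(-1,1,3),cv2.Rodrigues(np.array(c["R"]))[0],np.array(c["t"]).reshape(3,1),c["mtx"],c["D"])[0][:,0]
def tri(c1,a,c2,b):
    o1,d1=ray(c1,a);o2,d2=ray(c2,b)
    s=np.linalg.lstsq(np.c_[d1,-d2],o2-o1,rcond=None)[0]
    p,q=o1+d1*s[0],o2+d2*s[1]; return (p+q)/2,np.linalg.norm(p-q)
def totool(dw,o=None):
    o=o or get_obs(); return Ro.from_rotvec(o["tool_rot"]).inv().apply(dw)/0.3
E
python3 - <<'E'
from h import *
import pickle
for n in("scene","top"):
    c=get_image(n);cv2.imwrite(f"pics/{n}1.png",c["img"]);pickle.dump(c,open(n+"1.pkl","wb"))
    print(n,-np.array(c["R"]).T@np.array(c["t"]).ravel())
o=get_obs();print(o)
E
```

```text
scene [1.32155062 0.05653918 0.70870894]
top [ 0.5116126  -0.02491631  0.96189175]
{'t': 0.1, 'q': array([ 1.19302295e+00,  5.33222479e-02,  1.61415784e+00,  2.33525673e-05,
        1.47599853e+00, -1.18995763e-01]), 'dq': array([-0.00127303, -0.00176743, -0.00205428,  0.00109441,  0.00032891,
       -0.00113875]), 'effort': array([ 1.14427057e-03, -3.94905674e+01, -3.71363533e+01, -1.13977273e-04,
        3.91883572e-03, -1.44743780e-06]), 'tool_pos': array([0.15971849, 0.60366515, 0.2301658 ]), 'tool_rot': array([-4.05294250e-01, -3.11484804e+00,  2.86213563e-03]), 'contact_force': array([ 0.89940441, -0.39153963, -1.11848052]), 'wrist_torque': array([0.0102222 , 0.0137333 , 0.00188597]), 'grip_force': 0.0, 'opening': 0.08527916817058433}
```

View pics/scene1.png

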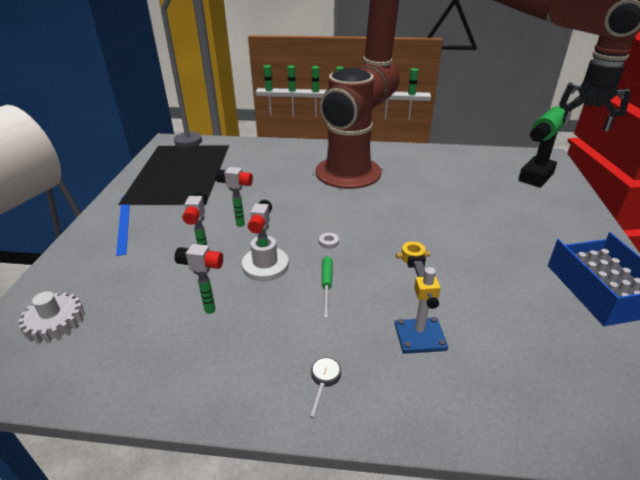

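View pics/top1.png

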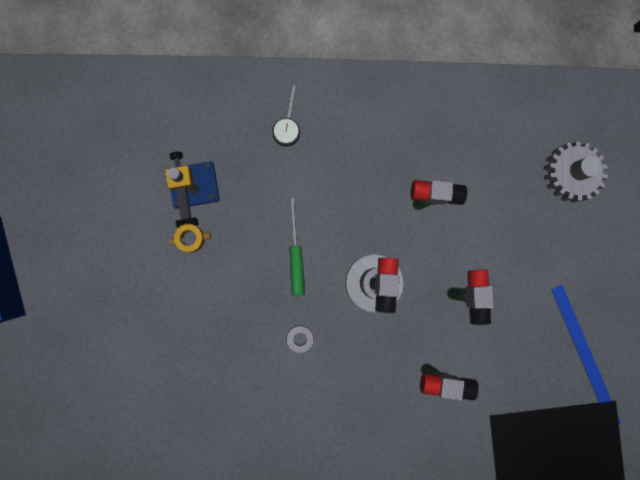

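The scene camera faces the robot, so image right is +y. The mallet in the hub (top view ~387,285) is the leftmost of the look-alikes. The ring is at ~(188,238) in the top view and the post top at ~(175,175).

```bash
python3 - <<'E'
from h import *
import pickle
c=pickle.load(open("top1.pkl","rb"));s=pickle.load(open("scene1.pkl","rb"))
def blob(m,near):
    n,l,st,ce=cv2.connectedComponentsWithStats(m.astype(np.uint8))
    k=[i for i in range(1,n) if st[i,4]>40]; i=min(k,key=lambda i:np.hypot(*(ce[i]-near))); return ce[i],st[i],l==i
im=c["img"].astype(int);b,g,r=im[...,0],im[...,1],im[...,2]
red=(r>120)&(g<70)&(b<70); blk=(r<45)&(g<45)&(b<45)
R,sr,_=blob(red,(388,266));B,sb,_=blob(blk,(386,304))
print(R,sr,B,sb)
XR,XB=onz(c,R,.145),onz(c,B,.145);print("red",XR,"blk",XB,"len",np.hypot(*(XR-XB)[:2]),"mid",(XR+XB)/2,"yaw",np.degrees(np.arctan2(*(XR-XB)[1::-1])))
hub,sh,_=blob((r>120)&(abs(r-b)<25)&(abs(r-g)<25),(352,285));print("hub",hub,sh)
Y,sy,my=blob((r>130)&(g>90)&(b<80),(188,238));print("ring blob",Y,sy)
cs,_=cv2.findContours(my.astype(np.uint8),cv2.RETR_CCOMP,cv2.CHAIN_APPROX_NONE)
for k in cs:
    if len(k)>15:
        (x,y),rad=cv2.minEnclosingCircle(k);print(x,y,rad,onz(c,(x,y),.14))
print("post",onz(c,(175,174),.169))
for n,u in(("scr",(297,270)),("bear",(300,339)),("gauge",(286,131)),("foot",(197,184))):print(n,onz(c,u,.01))
o=get_obs();print(Ro.from_rotvec(o["tool_rot"]).as_matrix().round(3))
E
```

```text
[388.50423729 265.56355932] [381 258  16  16 236] [385.28222997 303.92334495] [376 295  20  17 287]
red [ 0.52460344 -0.17347141  0.145     ] blk [ 0.46054815 -0.16802435  0.145     ] len 0.06428647969491601 mid [ 0.49257579 -0.17074788  0.145     ] yaw -4.860561355346392
hub [362.38426349 281.69350412] [ 347  255   37   57 1093]
ring blob [187.44472362 237.9120603 ] [173 225  29  27 398]
187.03041076660156 237.1418914794922 14.31865119934082 [0.56876868 0.16489065 0.14      ]
187.36956787109375 237.63043212890625 9.022497177124023 [0.56795508 0.16430064 0.14      ]
post [0.66982682 0.1809027  0.169     ]
scr [ 0.51640966 -0.01919056  0.01      ]
bear [ 0.38388041 -0.0265677   0.01      ]
gauge [0.79137223 0.00614589 0.01      ]
foot [0.68232721 0.17861864 0.01      ]
[[-0.967  0.256 -0.001]
 [ 0.256  0.967 -0.002]
 [ 0.    -0.002 -1.   ]]
```

Request:
carry_out(
  rows=[
    [0,0,0,-0.556,-0.359,-0.078,-1],
    [0,0,0,-0.556,-0.359,-0.078,-1],
    [0,0,0,-0.556,-0.359,-0.078,-1],
    [0,0,0,-0.556,-0.359,-0.078,-1],
    [0,0,0,-0.556,-0.359,-0.078,-1],
  ],
)

```text
t: 0.6
tool_pos: [0.2971, 0.4541, 0.2554]
tool_rot: [0.415, 3.112, -0.0]
contact_force: [-0.3, 0.4, -0.5]
opening: 0.0854
grip_force: 0.0
```

Request:
carry_out(
  rows=[
    [0,0,0,-0.556,-0.359,-0.078,-1],
    [0,0,0,-0.556,-0.359,-0.078,-1],
    [0,0,0,-0.556,-0.359,-0.078,-1],
    [0,0,0,-0.556,-0.359,-0.078,-1],
    [0,0,0,-0.556,-0.359,-0.078,-1],
  ],
)

```text
t: 1.1
tool_pos: [0.4304, 0.3073, 0.2786]
tool_rot: [0.416, 3.112, -0.001]
contact_force: [0.1, 1.5, -0.2]
opening: 0.0851
grip_force: 0.0
```

Request:
carry_out(
  rows=[
    [0,0,-0.055,-0.556,-0.359,-0.078,-1],
    [0,0,-0.055,-0.556,-0.359,-0.078,-1],
    [0,0,-0.055,-0.556,-0.359,-0.078,-1],
    [0,0,-0.055,-0.556,-0.359,-0.078,-1],
    [0,0,-0.055,-0.556,-0.359,-0.078,-1],
  ],
)

```text
t: 1.6
tool_pos: [0.5634, 0.1611, 0.3013]
tool_rot: [0.142, 3.138, -0.001]
contact_force: [-0.3, -0.4, 0.2]
opening: 0.0856
grip_force: 0.0
```

```bash
python3 - <<'E'
from h import *
import pickle
c=get_image("wrist");cv2.imwrite("pics/w1.png",c["img"]);pickle.dump(c,open("w1.pkl","wb"))
print(-np.array(c["R"]).T@np.array(c["t"]).ravel());o=get_obs();print(o["t"],o["tool_pos"]);print(Ro.from_rotvec(o["tool_rot"]).as_matrix().round(3))
E
```

```text
[0.47966048 0.16866114 0.44338472]
1.65 [0.56222291 0.1624879  0.30094355]
[[-0.996  0.089 -0.001]
 [ 0.089  0.996 -0.   ]
 [ 0.001 -0.    -1.   ]]
```

View pics/w1.png

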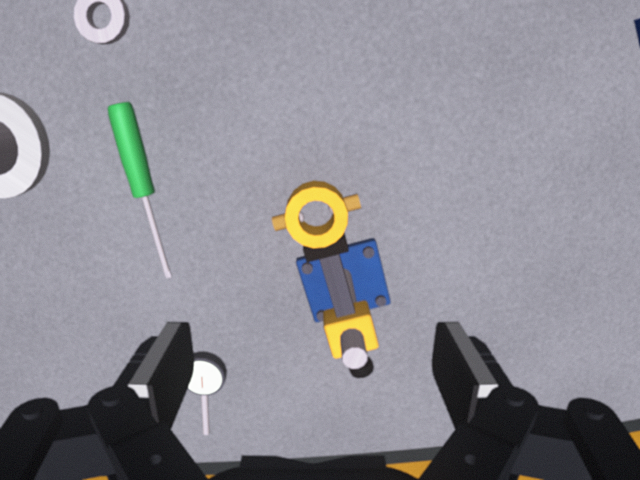

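The wrist view shows the ring centred at ~(316,214), the ball housings at (280,222) and (354,203), and the post top at ~(354,357).

```bash
python3 - <<'E'
from h import *
import pickle
c=pickle.load(open("w1.pkl","rb"));im=c["img"].astype(int);b,g,r=im[...,0],im[...,1],im[...,2]
m=((r>200)&(g>150)&(b<100)).astype(np.uint8); m[:150]=0;m[255:]=0
cs,_=cv2.findContours(m,cv2.RETR_CCOMP,cv2.CHAIN_APPROX_NONE)
for k in cs:
    if len(k)<30: continue
    e=cv2.fitEllipse(k);ce=cv2.minEnclosingCircle(k)
    for h in(.137,.14,.143):
        X=onz(c,e[0],h);d=np.hypot(*(onz(c,(e[0][0]+e[1][1]/2,e[0][1]),h)-X)[:2])*2;print(e,ce,X.round(4),"dia",d)
P=onz(c,(354.5,357),.169);print("post",P)
a,d=onz(c,(280,222),.125),onz(c,(354,203),.125);print("ballaxis yaw",np.degrees(np.arctan2(-(d-a)[0],(d-a)[1])))
E
```

```text
((316.4347229003906, 216.4576416015625), (57.365447998046875, 75.81237030029297), 74.24751281738281) ((316.0, 212.5), 43.8321647644043) [0.5678 0.1633 0.137 ] dia 0.056329561449472494
((316.4347229003906, 216.4576416015625), (57.365447998046875, 75.81237030029297), 74.24751281738281) ((316.0, 212.5), 43.8321647644043) [0.5669 0.1633 0.14  ] dia 0.0557780042932911
((316.4347229003906, 216.4576416015625), (57.365447998046875, 75.81237030029297), 74.24751281738281) ((316.0, 212.5), 43.8321647644043) [0.566  0.1634 0.143 ] dia 0.05522644713710966
((315.9583435058594, 217.15721130371094), (36.03807830810547, 36.92285919189453), 99.87643432617188) ((315.80059814453125, 217.2642364501953), 19.081968307495117) [0.5683 0.1629 0.137 ] dia 0.027429033284964714
((315.9583435058594, 217.15721130371094), (36.03807830810547, 36.92285919189453), 99.87643432617188) ((315.80059814453125, 217.2642364501953), 19.081968307495117) [0.5674 0.1629 0.14  ] dia 0.027160458859633356
((315.9583435058594, 217.15721130371094), (36.03807830810547, 36.92285919189453), 99.87643432617188) ((315.80059814453125, 217.2642364501953), 19.081968307495117) [0.5665 0.163  0.143 ] dia 0.02689188443430202
post [0.67085753 0.18289897 0.169     ]
ballaxis yaw 9.789631209403932
```

Request:
carry_out(
  rows=[
    [0,0,0,0.067,-0.563,0.067,-1],
    [0,0,0,0.067,-0.563,0.067,-1],
    [0,0,0,0.067,-0.563,0.067,-1],
    [0,0,0,0.067,-0.563,0.067,-1],
    [0,0,0,0.067,-0.563,0.067,-1],
  ],
)

```text
t: 2.15
tool_pos: [0.5252, -0.003, 0.2802]
tool_rot: [-0.138, -3.137, -0.001]
contact_force: [0.5, 0.5, 0.7]
opening: 0.0854
grip_force: 0.0
```

Request:
carry_out(
  rows=[
    [0,0,0,0.067,-0.563,0.067,-1],
    [0,0,0,0.067,-0.563,0.067,-1],
    [0,0,0,0.067,-0.563,0.067,-1],
    [0,0,0,0.067,-0.563,0.067,-1],
    [0,0,0,0.067,-0.563,0.067,-1],
  ],
)

```text
t: 2.65
tool_pos: [0.4918, -0.1692, 0.2605]
tool_rot: [-0.137, -3.137, -0.002]
contact_force: [0.1, 1.0, -0.0]
opening: 0.0857
grip_force: 0.0
```

```bash
python3 - <<'E'
from h import *
import pickle
c=get_image("wrist");cv2.imwrite("pics/w2.png",c["img"]);pickle.dump(c,open("w2.pkl","wb"))
o=get_obs();print(o["t"],o["tool_pos"],-np.array(c["R"]).T@np.array(c["t"]).ravel())
E
```

```text
2.7 [ 0.49217467 -0.1679739   0.26084803] [ 0.40824583 -0.16217906  0.40270536]
```

View pics/w2.png

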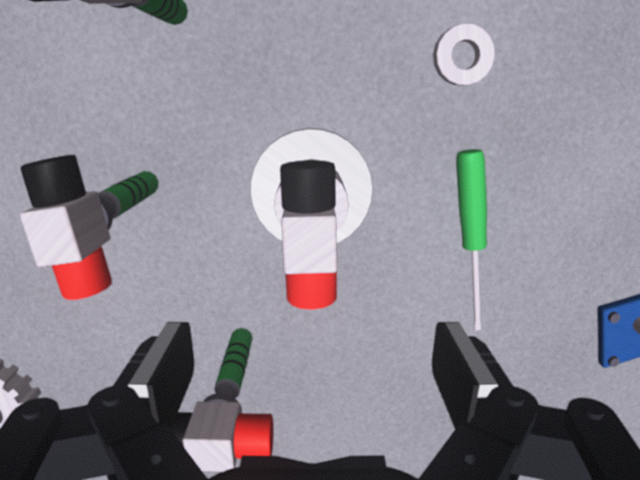

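The wrist view shows the mallet block at columns 283–337, rows ~212–272, with black above and red below. It is roughly centred between the fingers.

```bash
python3 - <<'E'
from h import *
import pickle
c=pickle.load(open("w2.pkl","rb"));im=c["img"].astype(int);b,g,r=im[...,0],im[...,1],im[...,2]
for n,m in(("red",(r>150)&(g<90)&(b<90)),("blk",(r<70)&(g<70)&(b<70))):
    m=m.astype(np.uint8);m[:,:250]=0;m[:,370:]=0;m[:140]=0;m[315:]=0
    k=max(cv2.findContours(m,0,1)[0],key=cv2.contourArea);M=cv2.moments(k);p=(M['m10']/M['m00'],M['m01']/M['m00'])
    print(n,p,cv2.boundingRect(k),onz(c,p,.145))
for u in((310,212),(310,272)):print([onz(c,u,z).round(4) for z in(.167,.162,.145)])
fl=((r>195)&(abs(r-b)<25)).astype(np.uint8);fl[:, :245]=0;fl[:,380:]=0;fl[:120]=0;fl[205:]=0
k=max(cv2.findContours(fl,0,1)[0],key=cv2.contourArea);print("hub",cv2.boundingRect(k));x,y,w,h=cv2.boundingRect(k)
print(onz(c,(x+w/2,y+w/2),.018),onz(c,(x+w,y+w/2),.018)-onz(c,(x,y+w/2),.018))
E
```

```text
red (311.10745466756214, 289.9620550705171) (287, 273, 49, 36) [ 0.53208374 -0.17370845  0.145     ]
blk (307.8392629815745, 186.3195309882747) (281, 161, 55, 52) [ 0.46243778 -0.16956803  0.145     ]
[array([ 0.4727, -0.1691,  0.167 ]), array([ 0.4741, -0.1692,  0.162 ]), array([ 0.4787, -0.1697,  0.145 ])]
[array([ 0.5096, -0.1723,  0.167 ]), array([ 0.5118, -0.1726,  0.162 ]), array([ 0.5191, -0.1733,  0.145 ])]
hub (251, 130, 121, 75)
[ 0.4933087  -0.17022664  0.018     ] [0.00964325 0.11039447 0.        ]
```

Request:
carry_out(
  rows=[
    [0,0,0,0,-0.009,0.1,-1],
    [0,0,0,0,-0.009,0.2,-1],
    [0,0,0,0,-0.009,0.3,-1],
    [0,0,0,0,-0.009,0.38,-1],
    [0,0,0,0,-0.009,0.43,-1],
  ],
)

```text
t: 3.2
tool_pos: [0.4915, -0.1689, 0.1301]
tool_rot: [-0.13, -3.137, -0.003]
contact_force: [-0.1, -0.1, -0.1]
opening: 0.0853
grip_force: 0.0
```

Request:
carry_out(
  rows=[
    [0,0,0,0,0,0,0],
    [0,0,0,0,0,0,0.5],
    [0,0,0,0,0,0,1],
    [0,0,0,0,0,0,1],
    [0,0,0,0,0,0,1],
  ],
  force=60,
)

```text
t: 3.7
tool_pos: [0.493, -0.1725, 0.1345]
tool_rot: [0.135, 3.135, -0.002]
contact_force: [0.4, 1.1, 4.9]
opening: 0.0312
grip_force: 60.5
```

Request:
carry_out(
  rows=[
    [0,0,0,0,0,0,1],
    [0,0,0,0,0,0,1],
    [0,0,0,0,0,0,1],
    [0,0,0,0,0,0,1],
    [0,0,0,0,0,0,1],
  ],
)

```text
t: 4.2
tool_pos: [0.493, -0.1725, 0.1344]
tool_rot: [0.136, 3.135, -0.001]
contact_force: [0.3, 1.2, 5.3]
opening: 0.0312
grip_force: 60.6
```

Request:
carry_out(
  rows=[
    [0,0,0,0,0,-0.03,1],
    [0,0,0,0,0,-0.1,1],
    [0,0,0,0,0,-0.2,1],
    [0,0,0,0,0,-0.3,1],
    [0,0,0,0,0,-0.4,1],
  ],
  force=90,
)

```text
t: 4.7
tool_pos: [0.4906, -0.1717, 0.252]
tool_rot: [-0.135, -3.136, -0.002]
contact_force: [0.3, 0.3, -4.6]
opening: 0.0311
grip_force: 89.0
```

Request:
carry_out(
  rows=[
    [0,0,0,0,0,-0.08,1],
    [0,0,0,0,0,-0.16,1],
    [0,0,0,0,0,-0.2,1],
    [0,0,0,0,0,-0.2,1],
    [0,0,0,0,0,-0.2,1],
  ],
)

```text
t: 5.2
tool_pos: [0.4911, -0.1718, 0.3107]
tool_rot: [-0.135, -3.136, -0.001]
contact_force: [0.6, 0.4, -4.1]
opening: 0.0311
grip_force: 89.1
```

```bash
python3 - <<'E'
from h import *
o=get_obs();print(o["tool_pos"],o["contact_force"],o["wrist_torque"]);print(Ro.from_rotvec(o["tool_rot"]).as_matrix().round(3))
c=get_image("scene");cv2.imwrite("pics/s2.png",c["img"][80:400,150:470])
E
```

```text
[ 0.4911299  -0.17182608  0.31071663] [ 0.6390062   0.38462202 -4.07964573] [0.0280097  0.0391889  0.04490872]
[[-0.996  0.086 -0.002]
 [ 0.086  0.996  0.001]
 [ 0.002  0.001 -1.   ]]
```

View pics/s2.png

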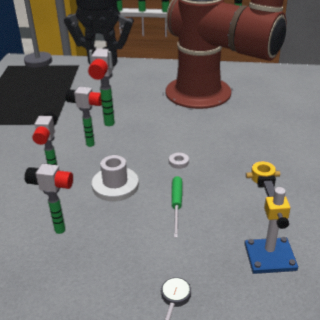

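The mallet is out of the hub and held upright, and the hub still stands. Now I'll carry it over the ring.

Request:
carry_out(
  rows=[
    [0,0,0,-0.01,0.08,0,1],
    [0,0,0,-0.03,0.2,0,1],
    [0,0,0,-0.05,0.35,0,1],
    [0,0,0,-0.065,0.47,0,1],
    [0,0,0,-0.08,0.567,0,1],
  ],
)

```text
t: 5.75
tool_pos: [0.5295, -0.0025, 0.31]
tool_rot: [-0.133, -3.135, -0.001]
contact_force: [0.7, -0.2, -3.5]
opening: 0.0308
grip_force: 89.6
```

Request:
carry_out(
  rows=[
    [0,0,0,-0.02,0.12,0,1],
    [0,0,0,-0.04,0.26,0,1],
    [0,0,0,-0.06,0.4,0,1],
    [0,0,0,-0.075,0.52,0,1],
    [0,0,0,-0.08,0.567,0,1],
  ],
)

```text
t: 6.25
tool_pos: [0.568, 0.1657, 0.3096]
tool_rot: [-0.13, -3.135, -0.0]
contact_force: [-0.1, -0.5, -3.7]
opening: 0.0306
grip_force: 90.0
```

Request:
carry_out(
  rows=[
    [0,0,0,0,0,0,1],
    [0,0,0,0,0,0,1],
    [0,0,0,0,0,0,1],
  ],
)

```text
t: 6.55
tool_pos: [0.5685, 0.1616, 0.3117]
tool_rot: [-0.137, -3.138, 0.001]
contact_force: [-0.1, 0.3, -4.6]
opening: 0.0305
grip_force: 90.0
```

```bash
python3 - <<'E'
from h import *
import pickle
o=get_obs();print(o["t"],o["tool_pos"],o["contact_force"],o["wrist_torque"]);print(Ro.from_rotvec(o["tool_rot"]).as_matrix().round(4))
cc={}
for n in("scene","top","wrist"): cc[n]=get_image(n)
pickle.dump(cc,open("c3.pkl","wb"))
T=o["tool_pos"]
p=proj(cc["scene"],T-[0,0,.11])[0];x,y=(p-[50,50]).astype(int);print("crop scene",x,y)
a=cv2.resize(cc["scene"]["img"][y:y+100,x:x+100],None,fx=4,fy=4,interpolation=2)
w=cv2.resize(cc["wrist"]["img"][120:320,220:420],None,fx=2,fy=2,interpolation=2)
cv2.imwrite("pics/s3.png",np.hstack([a,w]))
E
```

```text
6.55 [0.56850946 0.16158241 0.31168246] [-0.10652439  0.33250749 -4.61831089] [-0.02874948 -0.00417906  0.02905808]
[[-9.962e-01  8.730e-02 -1.000e-03]
 [ 8.730e-02  9.962e-01 -7.000e-04]
 [ 1.000e-03 -8.000e-04 -1.000e+00]]
crop scene 366 172
```

View pics/s3.png

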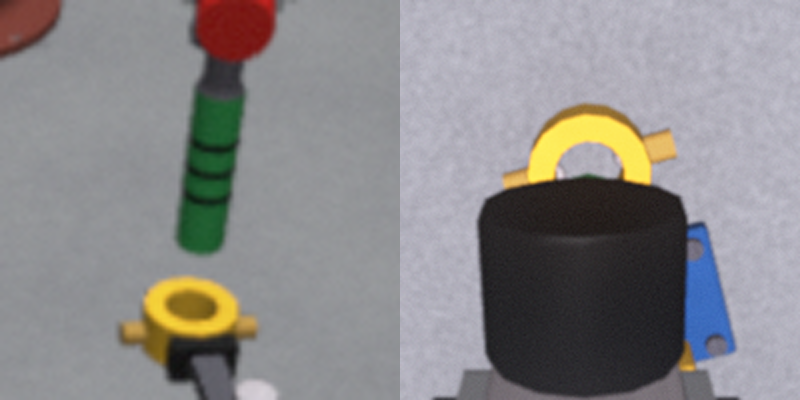

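The left crop shows the handle tip at crop ~(201,238), above the ring top ellipse at ~(191,306). The right crop shows the ring partly hidden behind the black face.

```bash
python3 - <<'E'
from h import *
import pickle
cc=pickle.load(open("c3.pkl","rb"));s=cc["scene"];w1=pickle.load(open("w1.pkl","rb"));t1=pickle.load(open("top1.pkl","rb"))
im=s["img"].astype(int);b,g,r=im[...,0],im[...,1],im[...,2]
f=lambda x,y:(366+x/4-.375,172+y/4-.375)
# ring in scene: yellow bright top: fit ellipse on hull, hole
m=((r>190)&(g>140)&(b<90)).astype(np.uint8);m[:235]=0;m[262:]=0;m[:,395:430]=m[:,395:430]
cs,h=cv2.findContours(m,cv2.RETR_CCOMP,cv2.CHAIN_APPROX_NONE)
for k in cs:
    if len(k)>12:print("sc",cv2.fitEllipse(k),cv2.boundingRect(k))
gm=((g>r+25)&(g>b+15)).astype(np.uint8);gm[:185]=0;gm[240:]=0;gm[:,:400]=0;gm[:,435:]=0
for y in range(196,236,6):
    xs=np.where(gm[y])[0];print(y,xs.min(),xs.max(),end=' | ')
print("bottom",np.where(gm.any(1))[0].max())
ring=f(191,306);tip=f(201,238)
X,e=tri(s,ring,w1,(315.96,216.5));print("ring scene+wrist",X.round(4),e)
X,e=tri(s,ring,t1,(187.37,237.63));print("ring scene+top",X.round(4),e)
print("ring@z",[onz(s,ring,z).round(4) for z in(.137,.14,.143)])
T=get_obs()["tool_pos"]
print("T",T,"tip by z",onz(s,tip,T[2]-.1344).round(4))
A=T-[0,0,.1344];print("pred tip px",proj(s,A)[0],"seen",tip, "pred waistend",proj(s,T-[0,0,.0454])[0],"seen",f(220,92))
E
```

```text
sc ((414.0614013671875, 248.394287109375), (12.358936309814453, 24.27480125427246), 98.671142578125) (402, 242, 27, 14)
sc ((413.3486633300781, 247.98789978027344), (8.281987190246582, 14.253024101257324), 97.69087982177734) (406, 244, 15, 9)
196 415 426 | 202 414 425 | 208 417 423 | 214 415 423 | 220 413 422 | 226 411 422 | 232 411 421 | bottom 235
ring scene+wrist [0.5673 0.1631 0.1387] 0.00028096515784732174
ring scene+top [0.568  0.1638 0.1394] 0.0013338953155705195
ring@z [array([0.5651, 0.1635, 0.137 ]), array([0.569, 0.163, 0.14 ]), array([0.573 , 0.1624, 0.143 ])]
T [0.56872908 0.16171846 0.31231758] tip by z [0.5626 0.164  0.1779]
pred tip px [414.92190701 232.84980369] seen (415.875, 231.125) pred waistend [420.45682758 194.18616379] seen (420.625, 194.625)
```

Request:
carry_out(
  rows=[
    [0,0,0,0,0,0.05,1],
    [0,0,0,0,0,0.09,1],
    [0,0,0,0,0,0.105,1],
    [0,0,0,0,0,0.105,1],
  ],
)

```text
t: 7.1
tool_pos: [0.5678, 0.1626, 0.2784]
tool_rot: [-0.135, -3.135, 0.001]
contact_force: [1.2, 0.1, -4.7]
opening: 0.0306
grip_force: 90.0
```

Request:
carry_out(
  rows=[
    [0,0,0,0,0,0.006,1],
    [0,0,0,0,0,0.012,1],
    [0,0,0,0,0,0.017,1],
    [0,0,0,0,0,0.017,1],
  ],
)

```text
t: 7.5
tool_pos: [0.5687, 0.1629, 0.2757]
tool_rot: [0.135, 3.139, 0.0]
contact_force: [-0.4, 0.3, -3.9]
opening: 0.0307
grip_force: 90.0
```

Request:
carry_out(
  rows=[
    [0,0,0,0,0,0.005,1],
    [0,0,0,0,0,0.01,1],
    [0,0,0,0,0,0.01,1],
  ],
)

```text
t: 7.8
tool_pos: [0.5686, 0.1628, 0.2724]
tool_rot: [-0.135, -3.138, 0.0]
contact_force: [-0.3, -0.6, -4.5]
opening: 0.0306
grip_force: 90.0
```

Request:
carry_out(
  rows=[
    [0,0,0,0,0,0.005,1],
    [0,0,0,0,0,0.01,1],
    [0,0,0,0,0,0.01,1],
  ],
)

```text
t: 8.1
tool_pos: [0.5686, 0.1628, 0.2693]
tool_rot: [-0.135, -3.138, 0.0]
contact_force: [-0.5, 0.3, -4.7]
opening: 0.0308
grip_force: 90.0
```

Request:
carry_out(
  rows=[
    [0,0,0,0,0,0.004,1],
    [0,0,0,0,0,0.007,1],
    [0,0,0,0,0,0.007,1],
  ],
)

```text
t: 8.4
tool_pos: [0.5687, 0.1628, 0.2674]
tool_rot: [-0.135, -3.138, 0.0]
contact_force: [0.6, -0.0, -3.8]
opening: 0.0308
grip_force: 90.0
```

Request:
carry_out(
  rows=[
    [0,0,0,0,0,0.005,1],
    [0,0,0,0,0,0.01,1],
    [0,0,0,0,0,0.01,1],
  ],
)

```text
t: 8.7
tool_pos: [0.5686, 0.1628, 0.2642]
tool_rot: [-0.135, -3.138, 0.0]
contact_force: [-0.0, 0.1, -4.1]
opening: 0.0307
grip_force: 90.0
```

Request:
carry_out(
  rows=[
    [0,0,0,0,0,0.005,1],
    [0,0,0,0,0,0.01,1],
    [0,0,0,0,0,0.01,1],
  ],
)

```text
t: 9.0
tool_pos: [0.5686, 0.1628, 0.2612]
tool_rot: [-0.135, -3.138, 0.0]
contact_force: [0.4, -0.6, -4.3]
opening: 0.0305
grip_force: 90.0
```

```bash
python3 - <<'E'
from h import *
o=get_obs();print(o["tool_pos"],o["contact_force"],o["wrist_torque"])
c=get_image("scene")
cv2.imwrite("pics/s4.png",cv2.resize(c["img"][190:290,366:466],None,fx=5,fy=5,interpolation=2))
E
```

```text
[0.56858768 0.16277612 0.26122003] [ 0.39025397 -0.64320334 -4.29618231] [-0.00490432  0.01175156 -0.01153797]
```

View pics/s4.png

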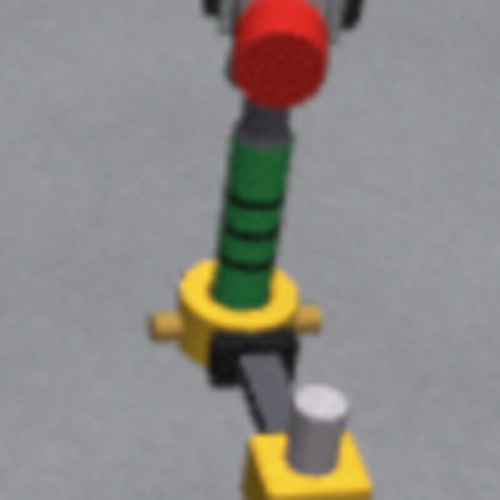

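The handle is in the ring's opening with no contact force. I'll go on down past the balls.

Request:
carry_out(
  rows=[
    [0,0,0,0,0,0.005,1],
    [0,0,0,0,0,0.01,1],
    [0,0,0,0,0,0.01,1],
  ],
)

```text
t: 9.35
tool_pos: [0.5689, 0.1626, 0.2589]
tool_rot: [0.135, 3.138, -0.001]
contact_force: [0.5, -1.6, -1.8]
opening: 0.0306
grip_force: 90.2
```

Request:
carry_out(
  rows=[
    [0,0,0,0,0,0.005,1],
    [0,0,0,0,0,0.01,1],
    [0,0,0,0,0,0.01,1],
  ],
)

```text
t: 9.65
tool_pos: [0.5693, 0.1626, 0.2571]
tool_rot: [0.135, 3.137, -0.0]
contact_force: [-0.1, -1.3, 2.7]
opening: 0.0305
grip_force: 91.0
```

Request:
carry_out(
  rows=[
    [0,0,0,0,0,0.005,1],
    [0,0,0,0,0,0.01,1],
    [0,0,0,0,0,0.01,1],
  ],
)

```text
t: 9.95
tool_pos: [0.5693, 0.1629, 0.2526]
tool_rot: [0.135, 3.137, 0.001]
contact_force: [1.5, -1.0, -0.8]
opening: 0.0312
grip_force: 90.7
```

Request:
carry_out(
  rows=[
    [0,0,0,0,0,0.007,1],
    [0,0,0,0,0,0.014,1],
    [0,0,0,0,0,0.02,1],
    [0,0,0,0,0,0.027,1],
    [0,0,0,0,0,0.033,1],
  ],
)

```text
t: 10.45
tool_pos: [0.5687, 0.1628, 0.2425]
tool_rot: [-0.135, -3.139, 0.0]
contact_force: [1.2, -1.0, 2.5]
opening: 0.0309
grip_force: 90.7
```

Request:
carry_out(
  rows=[
    [0,0,0,0,0,0.007,1],
    [0,0,0,0,0,0.014,1],
    [0,0,0,0,0,0.02,1],
    [0,0,0,0,0,0.027,1],
    [0,0,0,0,0,0.033,1],
  ],
)

```text
t: 10.95
tool_pos: [0.5684, 0.1628, 0.2324]
tool_rot: [-0.135, -3.138, 0.0]
contact_force: [0.5, -0.4, 2.6]
opening: 0.0307
grip_force: 90.7
```

Request:
carry_out(
  rows=[
    [0,0,0,0,0,0.01,1],
    [0,0,0,0,0,0.02,1],
    [0,0,0,0,0,0.03,1],
    [0,0,0,0,0,0.04,1],
    [0,0,0,0,0,0.05,1],
  ],
)

```text
t: 11.45
tool_pos: [0.5688, 0.1628, 0.2176]
tool_rot: [0.135, 3.139, 0.0]
contact_force: [-0.6, -0.9, 2.7]
opening: 0.0307
grip_force: 90.7
```

Request:
carry_out(
  rows=[
    [0,0,0,0,0,0.01,1],
    [0,0,0,0,0,0.02,1],
    [0,0,0,0,0,0.03,1],
    [0,0,0,0,0,0.04,1],
    [0,0,0,0,0,0.05,1],
  ],
)

```text
t: 11.95
tool_pos: [0.5688, 0.1628, 0.2026]
tool_rot: [0.135, 3.139, 0.0]
contact_force: [0.4, -1.0, 1.6]
opening: 0.0307
grip_force: 90.8
```

Request:
carry_out(
  rows=[
    [0,0,0,0,0,0.01,1],
    [0,0,0,0,0,0.02,1],
    [0,0,0,0,0,0.03,1],
    [0,0,0,0,0,0.04,1],
    [0,0,0,0,0,0.05,1],
  ],
)

```text
t: 12.45
tool_pos: [0.5687, 0.1628, 0.1875]
tool_rot: [-0.135, -3.139, -0.0]
contact_force: [-0.7, -1.1, 2.2]
opening: 0.0306
grip_force: 90.9
```

Request:
carry_out(
  rows=[
    [0,0,0,0,0,0.01,1],
    [0,0,0,0,0,0.02,1],
    [0,0,0,0,0,0.03,1],
    [0,0,0,0,0,0.04,1],
    [0,0,0,0,0,0.045,1],
  ],
)

```text
t: 12.95
tool_pos: [0.5687, 0.1628, 0.1739]
tool_rot: [-0.135, -3.139, -0.0]
contact_force: [0.4, -0.4, 2.1]
opening: 0.0311
grip_force: 90.7
```

Request:
carry_out(
  rows=[
    [0,0,0,0,0,0.005,1],
    [0,0,0,0,0,0.01,1],
    [0,0,0,0,0,0.015,1],
    [0,0,0,0,0,0.02,1],
    [0,0,0,0,0,0.02,1],
  ],
)

```text
t: 13.45
tool_pos: [0.5687, 0.1628, 0.1679]
tool_rot: [-0.135, -3.139, -0.0]
contact_force: [0.8, -1.2, -0.0]
opening: 0.0308
grip_force: 90.6
```

Request:
carry_out(
  rows=[
    [0,0,0,0,0,0.003,1],
    [0,0,0,0,0,0.007,1],
    [0,0,0,0,0,0.01,1],
    [0,0,0,0,0,0.01,1],
  ],
)

```text
t: 13.85
tool_pos: [0.5684, 0.1628, 0.1642]
tool_rot: [-0.135, -3.138, 0.0]
contact_force: [1.6, -0.7, -3.3]
opening: 0.031
grip_force: 90.2
```

The balls have snapped into the waist. Now I'll ease it down until the flange touches.

Request:
carry_out(
  rows=[
    [0,0,0,0,0,0.003,1],
    [0,0,0,0,0,0.007,1],
    [0,0,0,0,0,0.01,1],
    [0,0,0,0,0,0.01,1],
  ],
)

```text
t: 14.25
tool_pos: [0.568, 0.1629, 0.1614]
tool_rot: [-0.135, -3.137, 0.0]
contact_force: [0.4, -0.2, -4.3]
opening: 0.0311
grip_force: 90.0
```

Request:
carry_out(
  rows=[
    [0,0,0,0,0,0.003,1],
    [0,0,0,0,0,0.006,1],
    [0,0,0,0,0,0.006,1],
  ],
)

```text
t: 14.55
tool_pos: [0.5686, 0.1628, 0.1603]
tool_rot: [-0.135, -3.138, -0.0]
contact_force: [0.8, -0.4, -4.0]
opening: 0.0308
grip_force: 90.0
```

Request:
carry_out(
  rows=[
    [0,0,0,0,0,0.003,1],
    [0,0,0,0,0,0.006,1],
    [0,0,0,0,0,0.006,1],
  ],
)

```text
t: 14.85
tool_pos: [0.5686, 0.1628, 0.1585]
tool_rot: [-0.135, -3.138, 0.0]
contact_force: [-0.3, 0.0, -3.8]
opening: 0.0308
grip_force: 90.0
```

Request:
carry_out(
  rows=[
    [0,0,0,0,0,0.003,1],
    [0,0,0,0,0,0.005,1],
    [0,0,0,0,0,0.005,1],
  ],
)

```text
t: 15.15
tool_pos: [0.5689, 0.1628, 0.1576]
tool_rot: [0.135, 3.138, 0.0]
contact_force: [0.1, 0.2, -1.9]
opening: 0.0309
grip_force: 90.1
```

Request:
carry_out(
  rows=[
    [0,0,0,0,0,0.002,1],
    [0,0,0,0,0,0.003,1],
    [0,0,0,0,0,0.003,1],
  ],
)

```text
t: 15.45
tool_pos: [0.569, 0.1628, 0.1571]
tool_rot: [0.135, 3.138, 0.0]
contact_force: [-0.9, -0.4, 1.3]
opening: 0.0311
grip_force: 90.5
```

Request:
carry_out(
  rows=[
    [0,0,0,0,0,0,1],
    [0,0,0,0,0,0,1],
    [0,0,0,0,0,0,1],
  ],
  force=20,
)

```text
t: 15.75
tool_pos: [0.5689, 0.1628, 0.1568]
tool_rot: [0.135, 3.138, 0.0]
contact_force: [-2.0, -0.0, 4.0]
opening: 0.0308
grip_force: 90.8
```

Request:
carry_out(
  rows=[
    [0,0,0,0,0,0,0.2],
    [0,0,0,0,0,0,-0.3],
    [0,0,0,0,0,0,-1],
    [0,0,0,0,0,0,-1],
    [0,0,0,0,0,0,-1],
  ],
)

```text
t: 16.25
tool_pos: [0.5688, 0.1628, 0.1562]
tool_rot: [0.135, 3.139, 0.0]
contact_force: [-0.2, -0.2, -1.3]
opening: 0.0855
grip_force: 0.0
```

Released. I'll raise the tool straight up and check.

Request:
carry_out(
  rows=[
    [0,0,0,0,0,-0.06,-1],
    [0,0,0,0,0,-0.16,-1],
    [0,0,0,0,0,-0.3,-1],
    [0,0,0,0,0,-0.4,-1],
    [0,0,0,0,0,-0.45,-1],
  ],
)

```text
t: 16.75
tool_pos: [0.57, 0.163, 0.2954]
tool_rot: [0.135, 3.133, 0.002]
contact_force: [0.2, -0.1, 0.2]
opening: 0.0856
grip_force: 0.0
```

Request:
carry_out(
  rows=[
    [0,0,0,0,0,0,-1],
    [0,0,0,0,0,0,-1],
    [0,0,0,0,0,0,-1],
    [0,0,0,0,0,0,-1],
    [0,0,0,0,0,0,-1],
  ],
)

```text
t: 17.25
tool_pos: [0.5682, 0.1627, 0.2896]
tool_rot: [-0.135, -3.136, 0.001]
contact_force: [0.1, 0.4, 0.1]
opening: 0.0852
grip_force: 0.0
```

```bash
python3 - <<'E'
from h import *
o=get_obs();print(o["t"],o["tool_pos"],o["contact_force"])
c=get_image("scene")
a=cv2.resize(c["img"][190:310,366:486],None,fx=4,fy=4,interpolation=2)
cv2.imwrite("pics/s5.png",a)
E
```

```text
17.25 [0.56822168 0.16271409 0.28964965] [0.14590267 0.39103566 0.09780801]
```

View pics/s5.png

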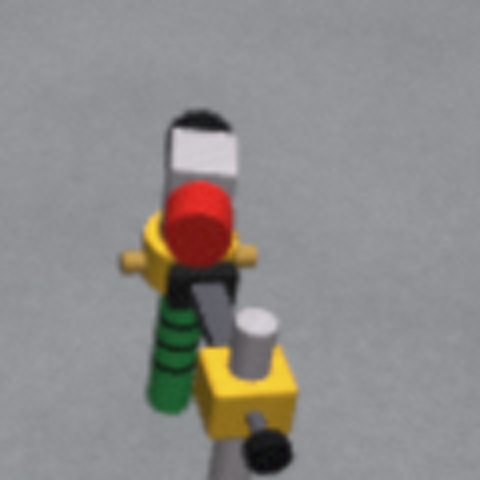

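The mallet hangs upright with its head on the ring (crop ~200,200), the handle comes out below it (~170,350), and the gripper is clear.

```bash
python3 -c "from station import finish_job;print(finish_job())"
```

```text
the job is handed in; nothing more can be done
None
```

The mallet hangs upright in the yellow ring, flange home and released, and I have handed the job in; the push on the holder stayed around 10 N by the wrist-force readings, and I touched neither the hub (beyond lifting the mallet out of it) nor the bystanders, though I took no last picture of them and no verdict came back.

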